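# Set an ironing board leg to match its twin and cam it shut

### The job

The small ironing board lies face down with its two telescopic legs folded flat; one leg is already locked, the other has its cam lever standing open and a spring that draws it back in. Pull the loose leg out to the same length mark as its locked twin so that their rubber feet end level, hold it there while you fold its lever fully shut, and finish still gripping it by the shut lever. Leave the twin leg, the tape measure and the clothes peg as they are.

Things in the scene. Friction and masses are not known exactly. Their poses are not given: they have to be found in the camera images.
- board: ironing board face down on the desk, bedded fast, 560 x 200 mm, narrowing to the nose, 26 mm thick. Origin: centre of the face on the desk; x from heel to nose, the way the legs pull out; z up. The legs lie on it along x, axes 50 mm above the desk, the loose one at y = +50 mm, the twin at y = -50 mm. A bent-wire nose leg, 10 mm high, lies between them
- loose_leg (a joint): how far the loose leg is pulled out, m: 0 home, stop at 0.125. A spring of 3.5 to 5.5 N draws it home whenever its lever is open and nobody holds it; with the lever shut it is clamped
- twin_leg (a joint): how far the locked twin leg is pulled out, m, on the same scale: the length to match
- loose_lever (a joint): angle of the loose leg's cam lever, rad: 0 fully shut (blade flat across its collar, 72 mm above the desk, pointing to board +y), 1.57 straight up, stop at 1.85. Stays where it is left. Below about 0.8 the cam presses on the tube and resists with a few newtons at the lever's end; past 0.15 it is over centre and stays shut
- twin_lever (a joint): the same angle of the twin's lever (mirrored: points to board -y); it is shut, 0
- loose_leg_lip (a point): middle of the lip of the loose leg's sleeve, on the leg's axis. The sleeve (aluminium, 21 mm across) slides on a fixed chromed tube (16 mm) with a dark scale ring every 10 mm, a broad one every 50; it begins here with a black clamp collar, 30 mm long, 30 wide, 28 high. At board x = -165 mm when home
- loose_leg_foot (a point): middle of the outer face of the loose leg's rubber foot (30 mm across), 233 mm from its lip. Axes as the board's
- twin_leg_lip (a point): the same point of the twin leg's lip
- twin_leg_foot (a point): the same point of the twin leg's foot
- loose_lever_hinge (a point): hinge pin of the loose leg's lever, parallel to board x, travelling with the leg: 15 mm from the lip toward the foot, 16 mm from the leg's axis toward the board's middle (board -y) and 12 mm above it, so 62 mm above the desk
- loose_lever_grip (a point): where to take the black lever: middle of the finger roller at its end (14 mm thick, 28 mm long, parallel to board x, turning freely on its pin), 60 mm out from the hinge pin along the blade and 10 mm to the blade's outer side (up when shut). The blade is 20 mm wide, 6 mm thick. Fingers that close along board x take the roller by its two flat ends; the leg follows them along x and the lever swings about the roller
- tape_measure: yellow steel tape measure, 33 x 71 x 64 mm, standing to the right of the board; a bystander to leave alone
- peg_a: wooden clothes peg, 72 x 15 x 12 mm, lying on the board near its heel, midway between the legs; a bystander to leave alone

How it is judged:
On the way, in this order (a step that is already met when the one before it is completed fails the run):
1. the loose leg is drawn out until its foot is level with its twin's, its lever still open (x of loose_leg_foot in the frame of twin_leg_foot between -0.005 and 0.005 m and value of joint loose_lever above 0.9 rad), for 0.2 s.
2. its lever is folded shut with the leg still at the mark and held (x of loose_leg_foot in the frame of twin_leg_foot between -0.005 and 0.005 m and value of joint loose_lever below 0.12 rad and contact force between the fingers and loose_leg above 2 N and distance between the grasp point and loose_lever_grip below 0.05 m), for 0.2 s.
At the end, for the whole second after the job is handed in: The loose foot is level with its twin's to 5 mm along the board, its lever shut to 0.12 rad, the leg at rest and still held: fingers press on it with over 2 N, grasp point within 50 mm of the lever's grip point. The twin has stayed locked where it was (4 mm) (all of step 2 and velocity of joint loose_leg between -0.01 and 0.01 m/s and value of joint twin_lever below 0.15 rad and distance of twin_leg_foot from where it was at the start of the episode below 0.004 m); the arm keeps its last pose, push and grip.
It fails at once if the lever is folded down while the leg is not at the mark (more than 10 mm off) (value of joint loose_lever below 0.7 rad and (x of loose_leg_foot in the frame of twin_leg_foot below -0.01 m or x of loose_leg_foot in the frame of twin_leg_foot above 0.01 m)).
It fails at once if the locked twin leg is shifted or its lever opened (distance of twin_leg_foot from where it was at the start of the episode above 0.006 m or value of joint twin_lever above 0.3 rad).
It fails at once if the tape measure or the clothes peg is pushed away by more than 3 cm (distance of any of tape_measure, peg_a from where it was at the start of the episode above 0.03 m).
It also fails if it takes over 40 s, if anything falls off the work surface, if the arm or the gripper's body presses on something with over 40 N, if the wrist force passes 120 N, or if a joint passes its speed limit or range.

### The arm

A 7-joint arm with a two-finger parallel gripper is mounted at the origin on a cart in front of the work surface, level with it; the furniture and walls round the work are solid. World frame = base frame: x ahead of the robot, y to its left, z up, the work surface at z = 0. Lengths are in m, angles in rad, forces in N, time in s.
With the tool pointing down it reaches from about 0.4 to 0.875 m from the base axis. Payload 19.3 kg.
Tool frame: the origin (TCP) lies between the finger pads; the fingertips stand 17 mm ahead of it and the grasp point (between the pads) lies 2 mm behind it (bot.finger_overhang is the distance from the TCP to the fingertips, in m); z points along the fingers, y is the line along which they close (so a half turn about z gives the same grasp; the last joint's range is limited). The gripper opens to 85 mm and grips with 20 to 120 N. Pads are 22 mm wide; open, the fingers measure 114 mm over their backs; the gripper's body (76 mm by 85 mm) begins 54 mm behind the grasp point. The pads swing forward as they close: fully open they stand 13 mm farther back than shut.
Start: joints at [-1.318, 0.521, -0.036, 1.599, 0.021, 1.021, -0.113], TCP at [0.198, 0.593, 0.219] pointing down, gripper open.
Joint ranges: [-2.91, 2.91], [-0.3, 2.13], [-1.5, 1.42], [0.17, 2.43], [-1.26, 4.41], [0.16, 1.93], [-2.52, 2.52]. Speed limits (rad/s): [1.89, 1.89, 2.39, 2.39, 3.01, 3.01, 3.01].

### API

Orientations are given as [roll, pitch, yaw] about the fixed x, y, z axes, in that order (R = Rz(yaw) Ry(pitch) Rx(roll)).
In Python, from workcell import observe, grab_frame, bot gives the robot as it stands.
- The arm moves only by the shell command python3 -m crank 'ROWS' [FORCE]. ROWS is a JSON object of lists of equal length, an entry for each row: "linear": the shift along the world's x, y, z each as a share of 0.25 m, from -1 to 1, a list of three; "delta_rot": the turn, a rotation vector about the world's x, y, z each as a share of 30 degrees, from -1 to 1, a list of three; "fingers": the opening, from -1 (shut) to 1 (fully open). In form: {"linear": [[dx, dy, dz], ...], "delta_rot": [[rx, ry, rz], ...], "fingers": [fingers, ...]}. A call has 1 to 5 rows; each row is the pose to reach, as a shift and turn from the pose commanded when the call began; what a row does not reach only later rows make up. A row lasts 1/10 s, in which the tool goes at most 50 mm and 8.59 degrees, less where a joint would pass 70% of its speed; a pose out of reach is approached as far as the arm can. A call with a number of a shift or a turn outside -1 to 1 is refused whole. A call with a gripper value outside its range is refused whole. The fingers move at their own pace and stop on an object; FORCE is the grip in N (left out, the last holds). Time passes only in rows, so rows that repeat a pose let the fingers close. It gives the time, the measured TCP pose, the force, the opening and the grip force at its end, in the units of the state.
- observe(): the state, without advancing time (a new reading comes with each control period).
- grab_frame(name): name is "side" or "top"; returns a dict with "image" (400x640x3 uint8, red, green, blue), "mtx" (3x3 intrinsics, pixels), "xyz" and "orientation" of the camera in the world. Camera axes: x right, y down, z forward; pixel columns grow to the right and rows downward; lengths in m; the calibration is good to about 2 mm. A picture is of the moment at which its call begins. There is no depth.
- bot.job_done(): hands the job in; it is judged then, once.
The state is a dict: "clock": time; "qpos": joint angles; "qd": joint speeds; "joint_efforts": joint torques, N m; "position": TCP position; "tool_rot": TCP orientation; "force": force on the tool from outside, world axes, zero at the start; "moment": the same for the moment, N m; "grip_width": finger opening in m; "finger_force": force on a finger pad.
Only numpy, scipy, OpenCV 4.12 (cv2) and the standard library are available. Lean on these libraries where they do the work, as an engineer would, in place of code of your own. Each camera call takes 0.05 s, during which the arm holds its last target. There are 200 camera calls.

## Working session

There is one attempt and no reset: what is moved stays moved. The work goes in short steps, Python scripts to look and compute and a shell command to move; the robot and the scene stay as the last step left them, time stands still between calls to the robot, and variables do not carry over. Pictures are saved under pics/ and viewed, at most 10 in all, crops included, and the job is handed in when it is done.

```bash
mkdir -p pics; ls; python3 - <<'E'
from workcell import observe, grab_frame, bot
import cv2
s=observe();print(s)
for n in("top","side"):
    f=grab_frame(n);cv2.imwrite(f"pics/{n}0.png",f["image"][:,:,::-1]);print(n,f["mtx"],f["xyz"],f["orientation"])
E
```

```text
pics
{'clock': 0.0, 'qpos': array([-1.31819881,  0.521993  , -0.03632553,  1.5999935 ,  0.02119097,
        1.02111201, -0.11276605]), 'qd': array([-0.00028108, -0.00137364, -0.00050637,  0.00017219, -0.00030828,
        0.00044929,  0.00083453]), 'joint_efforts': array([ 6.08799946e-04, -9.27097034e+01,  1.98023580e+00, -3.69919503e+01,
        1.78528775e-02,  8.21766676e-03, -4.49898678e-07]), 'position': array([0.19818697, 0.59237758, 0.21864405]), 'tool_rot': array([-3.14047388e+00,  7.36665549e-05,  2.81881255e+00]), 'force': array([0.13905181, 0.53674342, 0.36940493]), 'moment': array([ 0.02186187, -0.03451188,  0.02313573]), 'finger_force': 0.0, 'grip_width': 0.08533138025840957}
top [[422.80738265   0.         318.52787525]
 [  0.         422.80738265 202.01591791]
 [  0.           0.           1.        ]] [ 0.31067289 -0.084805    1.27318445] [-2.94053919e+00  1.00705511e-03 -1.55322327e+00]
side [[410.38915006   0.         317.08417136]
 [  0.         410.38915006 200.90020977]
 [  0.           0.           1.        ]] [ 0.29831714 -0.42029223  0.8920449 ] [-2.67366422 -0.01104193 -0.65711515]
```

View pics/top0.png

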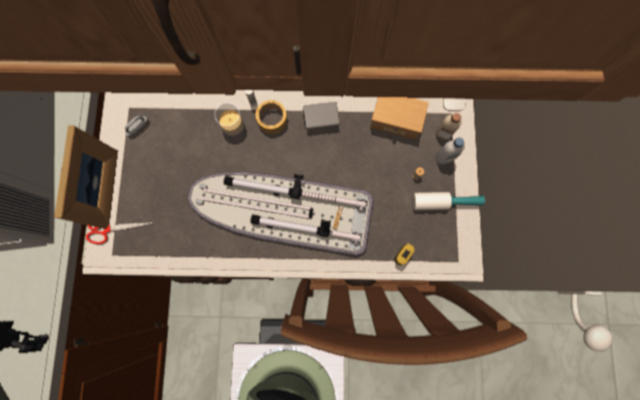

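View pics/side0.png

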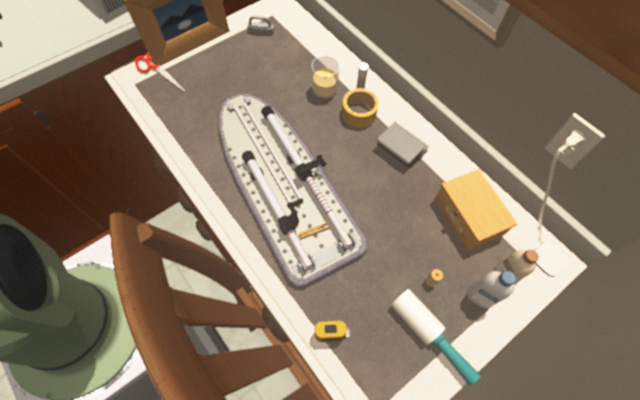

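The top view shows the board with its nose to the left (world +y). The loose leg is the lower one, with its foot at about (255,219) and collar at (324,228). The twin's foot is at (228,181) and its collar at (297,186). I'll zoom in on both views.

```bash
python3 - <<'E'
import cv2,numpy as np
a=cv2.imread("pics/top0.png")[165:260,180:380];b=cv2.imread("pics/side0.png")[90:290,210:375]
cv2.imwrite("pics/tc.png",cv2.resize(a,None,fx=4,fy=4,interpolation=cv2.INTER_CUBIC))
cv2.imwrite("pics/sc.png",cv2.resize(b,None,fx=3,fy=3,interpolation=cv2.INTER_CUBIC))
E
cat > h.py <<'E'
import numpy as np
from scipy.spatial.transform import Rotation as R
from workcell import observe, grab_frame, bot
def ray(f,uv):
    d=np.linalg.inv(f["mtx"])@[uv[0],uv[1],1]
    return np.array(f["xyz"]),R.from_euler("xyz",f["orientation"]).apply(d)
def onz(f,uv,z):
    o,d=ray(f,uv); return o+d*(z-o[2])/d[2]
def proj(f,p):
    c=R.from_euler("xyz",f["orientation"]).inv().apply(np.array(p)-f["xyz"]); q=f["mtx"]@c; return q[:2]/q[2]
E
```

```text
(no output)
```

View pics/tc.png

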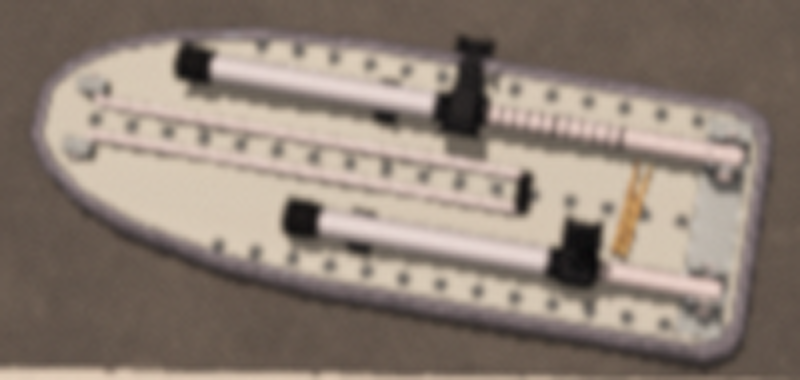

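View pics/sc.png

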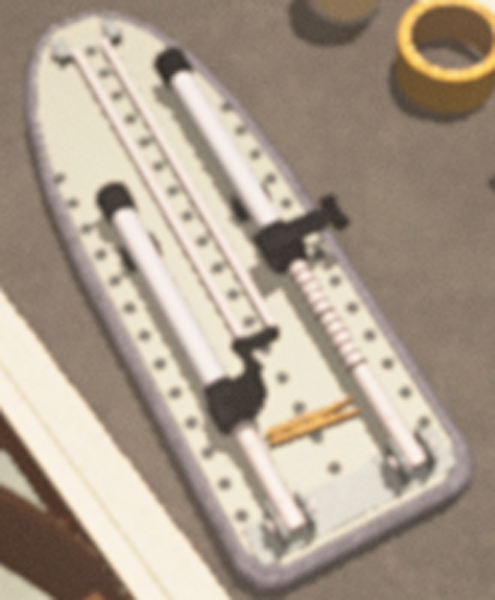

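Crops: the loose foot is at (300,217) and the twin foot at (195,62) in the top crop. The loose lever stands up, with its roller at about (583,228). Next I'll get edge profiles along both legs.

```bash
cat > prof.py <<'E'
from h import *
import cv2
def edges(f,a,b,z=0.0605,w=3):
    # a,b world xy points of an axis at height z; samples brightness along it, returns edge positions (m from a)
    a=np.array(a);b=np.array(b);L=np.linalg.norm(b-a);d=(b-a)/L;n=np.array([-d[1],d[0]])
    t=np.arange(0,L,0.0005);g=cv2.cvtColor(f["image"],cv2.COLOR_RGB2GRAY).astype(np.float32);acc=0
    for o in (-.003,0,.003):
        p=np.array([proj(f,[*(a+d*x+n*o),z]) for x in t],np.float32)
        acc=acc+cv2.remap(g,p[:,0].reshape(1,-1),p[:,1].reshape(1,-1),cv2.INTER_LINEAR)[0]
    acc/=3
    out=[]
    for i in range(1,len(t)):
        if (acc[i-1]-110)*(acc[i]-110)<0: out.append((round(float(t[i]),4),'+' if acc[i]>110 else '-'))
    return out
E
python3 - <<'E'
from prof import *
T=grab_frame("top");S=grab_frame("side")
tc=lambda x,y:(x/4+180,y/4+165)
sc=lambda x,y:(x/3+210,y/3+90)
z=.0605
for n,f,c,P in(("top",T,tc,dict(lf=(318,218),lc=(552,258),tf=(212,66),tc_=(440,103),lend=(715,288),tend=(740,153))),
             ("side",S,sc,dict(lf=(125,210),lc=(215,378),tf=(182,78),tc_=(268,222),lend=(293,523),tend=(415,460)))):
    W={k:onz(f,c(*v),.058 if 'end' in k else z) for k,v in P.items()}
    for k,v in W.items(): print(n,k,v.round(4))
    for s in'lt':
        d=W[s+'end']-W[s+'f']; print(s,"dir deg",np.degrees(np.arctan2(d[1],d[0])))
# roller triangulation
o1,d1=ray(T,tc(583,226));o2,d2=ray(S,sc(258,342))
A=np.c_[d1,-d2];k=np.linalg.lstsq(A,o2-o1,rcond=None)[0];p1=o1+d1*k[0];p2=o2+d2*k[1]
print("roller",p1,p2)
E
```

```text
top lf [0.503  0.0912 0.0605]
top lc [ 0.4767 -0.0791  0.0605]
top tf [0.6153 0.1747 0.0605]
top tc_ [0.5901 0.0053 0.0605]
top lend [ 0.4573 -0.197   0.058 ]
top tend [ 0.557  -0.2155  0.058 ]
l dir deg -99.00359017587458
t dir deg -98.50152750480557
side lf [0.505  0.0881 0.0605]
side lc [ 0.4766 -0.0752  0.0605]
side tf [0.6159 0.1688 0.0605]
side tc_ [0.5888 0.0102 0.0605]
side lend [ 0.4556 -0.1989  0.058 ]
side tend [ 0.554  -0.2148  0.058 ]
l dir deg -99.75994504497302
t dir deg -99.17394419709453
roller [ 0.48870651 -0.10017774  0.13570452] [ 0.49914465 -0.10281243  0.13737386]
```

```bash
cat > meas.py <<'E'
from prof import *
def go(names=("top","side"),yaw=80.9):
    u=np.array([np.cos(np.radians(yaw)),np.sin(np.radians(yaw))]);n=np.array([u[1],-u[0]])
    cl=np.array([.4895,0.0042]);  # point on loose axis
    ct=cl+n*0.100
    for nm in names:
        f=grab_frame(nm)
        for k,c in(("loose",cl),("twin",ct)): print(nm,k,[(round(.25-a,4),s) for a,s in edges(f,c+u*.25,c-u*.2)])
    return u
if __name__=="__main__": print(go())
E
python3 meas.py
```

```text
top loose [(0.1145, '-'), (0.089, '+'), (-0.081, '-'), (-0.1215, '+')]
top twin [(0.217, '-'), (0.191, '+'), (0.0215, '-'), (-0.018, '+')]
side loose [(0.114, '-'), (0.09, '+'), (-0.0825, '-'), (-0.1205, '+')]
side twin [(0.217, '-'), (0.192, '+'), (0.0195, '-'), (-0.018, '+')]
[0.15815807 0.98741381]
```

```bash
python3 - <<'E'
from prof import *
T=grab_frame("top");S=grab_frame("side")
u=np.array([.15816,.98741,0]);n=np.array([u[1],-u[0],0]);c=np.array([.4895,.0042,0])
h=c-u*.105+n*.016+[0,0,.062]
for a in(1.2,1.4,1.57,1.7,1.85):
    b=a+np.arctan2(10,60);p=h+.0608*(-n*np.cos(b)+np.array([0,0,np.sin(b)]))
    print(a,p.round(4),(proj(T,p)-[180,165])*4,(proj(S,p)-[210,90])*3)
def big(f,p,name,k):
    x,y=proj(f,p);x=int(x);y=int(y);i=f["image"][y-25:y+25,x-30:x+30,::-1];return cv2.resize(i,(480,400),interpolation=cv2.INTER_CUBIC),(x-30,y-25)
p=h+[0,0,.06]
a,oa=big(T,p,'',0);b,ob=big(S,p,'',0);print(oa,ob)
v=np.vstack([a,b]);cv2.imwrite("pics/lev.png",cv2.resize(np.clip(np.hstack([a,b]).astype(float)*1.8,0,255).astype(np.uint8),(800,333)))
E
```

```text
1.2 [ 0.4764 -0.1     0.1215] [582.22870129 246.86248036] [229.91811803 367.20588575]
1.4 [ 0.4884 -0.102   0.1228] [585.28153516 229.45484956] [245.42637255 358.94480752]
1.57 [ 0.4985 -0.1036  0.122 ] [587.8279327 215.0882612] [258.69631326 353.12803793]
1.7 [ 0.5061 -0.1048  0.1202] [589.6894556  204.68221892] [268.59905921 349.55348898]
1.85 [ 0.5145 -0.1061  0.1169] [591.6947059  193.58053993] [279.48572128 346.45901512]
(296, 197) (261, 184)
```

View pics/lev.png

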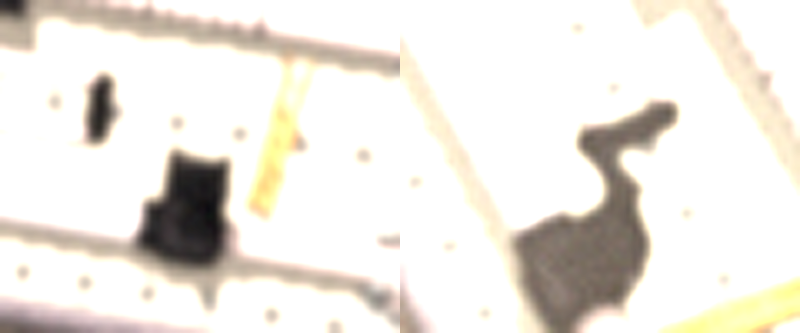

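The lever stands at about 1.4 rad with its roller near (0.488,-0.102,0.123). The bar seen beside it in the side view is the wire leg's cap. Moving over.

```bash
python3 -m crank '{"linear":[[0.12,-0.16,0],[0.24,-0.32,0],[0.36,-0.48,0],[0.48,-0.64,0],[0.6,-0.8,0]],"delta_rot":[[0,0,0.1],[0,0,0.2],[0,0,0.31],[0,0,0.31],[0,0,0.31]],"fingers":[1,1,1,1,1]}'
python3 -m crank '{"linear":[[0.1,-0.17,0],[0.2,-0.34,0],[0.3,-0.5,0],[0.4,-0.68,0],[0.5,-0.85,0]],"delta_rot":[[0,0,0],[0,0,0],[0,0,0],[0,0,0],[0,0,0]],"fingers":[1,1,1,1,1]}'
python3 -m crank '{"linear":[[0,-0.2,0],[0,-0.4,0],[0,-0.6,0],[0,-0.8,0],[0,-0.9,0]],"delta_rot":[[0,0,0],[0,0,0],[0,0,0],[0,0,0],[0,0,0]],"fingers":[1,1,1,1,1]}'
```

```text
clock: 0.9
position: [0.3492, 0.3909, 0.2194]
tool_rot: [3.141, 0.0, 2.981]
force: [2.2, 1.0, 0.8]
grip_width: 0.0853
finger_force: 0.0
clock: 1.4
position: [0.4736, 0.1791, 0.2195]
tool_rot: [3.141, 0.0, 2.981]
force: [1.0, 1.3, 0.4]
grip_width: 0.0854
finger_force: 0.0
clock: 1.9
position: [0.4724, -0.0482, 0.2195]
tool_rot: [-3.141, 0.001, 2.977]
force: [-0.0, 0.6, -0.2]
grip_width: 0.0852
finger_force: 0.0
```

```bash
python3 -m crank '{"linear":[[0.064,-0.1,0],[0.064,-0.215,0],[0.064,-0.215,-0.15],[0.064,-0.215,-0.3],[0.064,-0.215,-0.4]],"delta_rot":[[0,0,0],[0,0,0],[0,0,0.01],[0,0,0.01],[0,0,0.01]],"fingers":[1,1,1,1,1]}'
python3 - <<'E'
from h import *
import cv2
f=grab_frame("top");s=grab_frame("side");print(observe()["position"])
a=cv2.resize(f["image"][190:260,270:370,::-1],(571,400),interpolation=cv2.INTER_CUBIC)
cv2.imwrite("pics/g1.png",cv2.resize(s["image"][130:290,210:370,::-1],(560,560),interpolation=cv2.INTER_CUBIC))
E
```

```text
clock: 2.4
position: [0.4882, -0.098, 0.1173]
tool_rot: [-3.141, -0.001, 2.986]
force: [1.3, 0.4, 0.6]
grip_width: 0.0858
finger_force: 0.0
[ 0.4872487  -0.09769897  0.11676959]
```

View pics/g1.png

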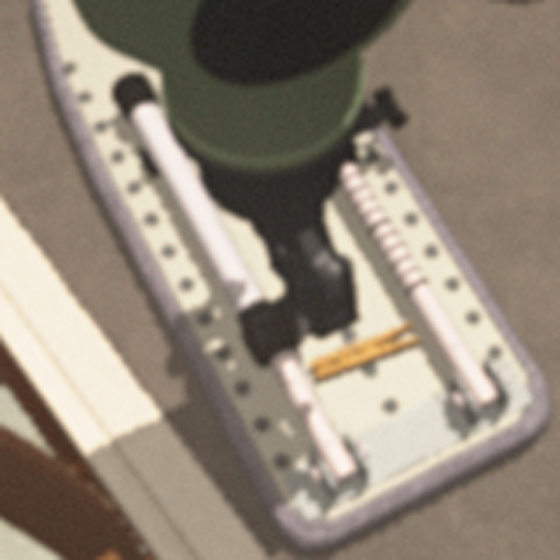

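The view shows the gripper straddling the upright lever above the loose collar, clear of the peg. Closing.

```bash
python3 -m crank '{"linear":[[0,0,0.01],[0,0,0.01],[0,0,0.01],[0,0,0.01],[0,0,0.01]],"delta_rot":[[0,0,0],[0,0,0],[0,0,0],[0,0,0],[0,0,0]],"fingers":[-1,-1,-1,-1,-1]}' 50
python3 -m crank '{"linear":[[0,0,0],[0,0,0],[0,0,0],[0,0,0],[0,0,0]],"delta_rot":[[0,0,0],[0,0,0],[0,0,0],[0,0,0],[0,0,0]],"fingers":[-1,-1,-1,-1,-1]}'
```

```text
clock: 3.0
position: [0.4891, -0.0978, 0.1222]
tool_rot: [3.142, 0.001, 2.986]
force: [0.7, 0.8, -0.1]
grip_width: 0.0122
finger_force: 0.0
clock: 3.5
position: [0.4889, -0.0979, 0.1216]
tool_rot: [-3.141, -0.0, 2.986]
force: [0.2, -0.8, -0.2]
grip_width: 0.0003
finger_force: 0.0
```

```bash
python3 - <<'E'
from h import *
import cv2
f=grab_frame("top");s=grab_frame("side");p=observe()["position"]
a=cv2.resize(f["image"][185:255,280:360,::-1],(400,350),interpolation=cv2.INTER_CUBIC)
b=cv2.resize(s["image"][175:245,255:335,::-1],(400,350),interpolation=cv2.INTER_CUBIC)
for im,ff,o in((a,f,(280,185)),(b,s,(255,175))):
    q=(proj(ff,p)-o)*5; print(q)
cv2.imwrite("pics/g2.png",np.clip(np.hstack([a,b])*1.8,0,255).astype(np.uint8))
E
```

```text
[224.17868551 186.01071799]
[179.46940189 166.66398895]
```

View pics/g2.png

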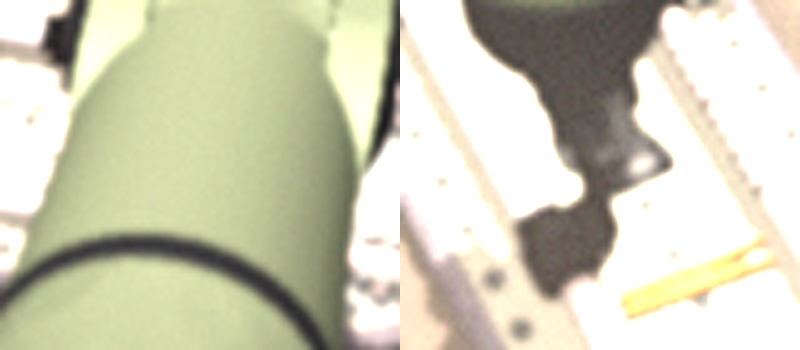

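The fingers closed empty: the side crop shows them at about (620-670,160), and the lever neck is at about (597,185). I'll lift clear and compare the lever region with the first images.

```bash
python3 -m crank '{"linear":[[0,0,0.2],[0,0,0.4],[0,0.2,0.4],[0,0.4,0.4],[0,0.6,0.4]],"delta_rot":[[0,0,0],[0,0,0],[0,0,0],[0,0,0],[0,0,0]],"fingers":[1,1,1,1,1]}'
python3 -m crank '{"linear":[[0,0.2,0],[0,0.4,0],[0,0.6,0],[0,0.8,0],[0,1,0]],"delta_rot":[[0,0,0],[0,0,0],[0,0,0],[0,0,0],[0,0,0]],"fingers":[1,1,1,1,1]}'
python3 - <<'E'
from h import *
import cv2
out=[]
for n,(x0,y0) in(("top",(296,197)),("side",(261,184))):
    i0=cv2.imread(f"pics/{n}0.png");i1=grab_frame(n)["image"][:,:,::-1]
    for i in(i0,i1): out.append(cv2.resize(i[y0-5:y0+55,x0-5:x0+65],(400,300),interpolation=cv2.INTER_CUBIC))
m=np.vstack([np.hstack(out[:2]),np.hstack(out[2:])]);cv2.imwrite("pics/cmp.png",np.clip(m*1.6,0,255).astype(np.uint8))
E
```

```text
clock: 4.1
position: [0.4887, 0.0537, 0.2222]
tool_rot: [3.141, 0.001, 2.985]
force: [1.9, -0.1, 0.5]
grip_width: 0.0724
finger_force: 0.0
clock: 4.6
position: [0.4885, 0.3042, 0.2218]
tool_rot: [3.142, 0.0, 2.986]
force: [1.4, 0.4, 0.4]
grip_width: 0.0853
finger_force: 0.0
```

View pics/cmp.png

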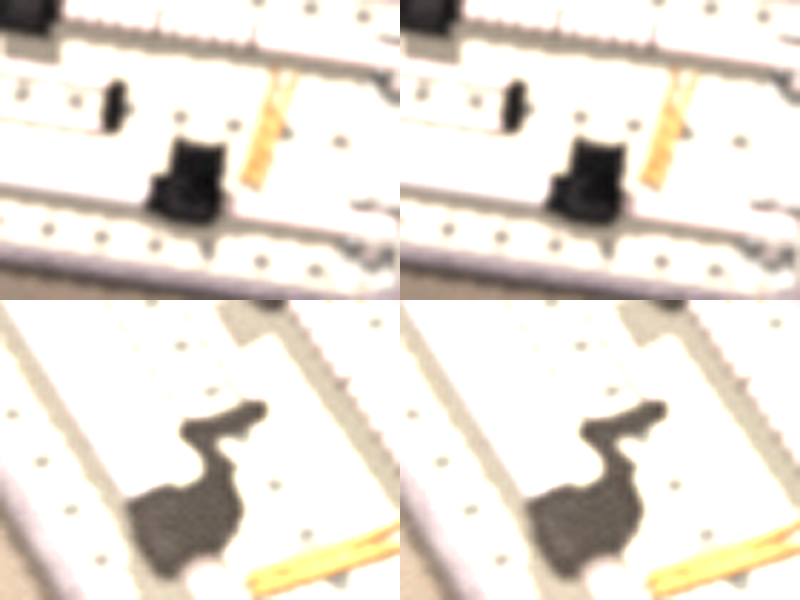

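Nothing has moved; both pairs are identical. I'll work out numerically what the side view's bar at (225,420) is.

```bash
python3 - <<'E'
from h import *
import cv2
T=grab_frame("top");S=grab_frame("side")
cap=(115/5.714+291,105/5+192)
cm=lambda q:((q-[256,179])*[5.714,5]+[0,300]).round(0)
for z in(.026,.031,.036):
  p=onz(T,cap,z);print("cap",z,p.round(3),cm(proj(S,p)))
u=np.array([.15816,.98741,0]);n=np.array([u[1],-u[0],0])
for vy in(141,150,160):
  for z in(.10,.11,.12,.125):
    p=onz(T,(198/5.714+291,vy/5+192),z)
    print(vy,z,p.round(4),*[cm(proj(S,p+u*k)) for k in(-.014,0,.014)])
g=cv2.cvtColor(S["image"],cv2.COLOR_RGB2GRAY)[195:225,284:306]
print(g)
E
```

```text
cap 0.026 [ 0.531 -0.058  0.026] [235. 425.]
cap 0.031 [ 0.53  -0.058  0.031] [233. 421.]
cap 0.036 [ 0.529 -0.058  0.036] [231. 418.]
141 0.1 [ 0.498  -0.1003  0.1   ] [243. 488.] [226. 461.] [209. 435.]
141 0.11 [ 0.4964 -0.1002  0.11  ] [238. 479.] [221. 453.] [204. 427.]
141 0.12 [ 0.4948 -0.1001  0.12  ] [234. 471.] [216. 444.] [199. 418.]
141 0.125 [ 0.494 -0.1    0.125] [231. 467.] [214. 440.] [196. 414.]
150 0.1 [ 0.4929 -0.1004  0.1   ] [232. 494.] [215. 468.] [198. 442.]
150 0.11 [ 0.4913 -0.1003  0.11  ] [227. 486.] [210. 460.] [193. 433.]
150 0.12 [ 0.4898 -0.1001  0.12  ] [223. 478.] [205. 451.] [188. 425.]
150 0.125 [ 0.489  -0.1001  0.125 ] [220. 474.] [203. 447.] [185. 420.]
160 0.1 [ 0.4872 -0.1005  0.1   ] [220. 502.] [202. 475.] [186. 449.]
160 0.11 [ 0.4857 -0.1004  0.11  ] [215. 494.] [198. 467.] [181. 441.]
160 0.12 [ 0.4842 -0.1002  0.12  ] [210. 486.] [193. 459.] [176. 432.]
160 0.125 [ 0.4834 -0.1002  0.125 ] [208. 481.] [190. 454.] [173. 428.]
[[189 216 235 235 231 228 224 211 192 187 190 178 170 195 229 237 236 230
  230 231 232 232]
 [196 198 227 238 234 2
[... 1974 characters left out ...]
2  57  68 116 183 227 234 225
  201 171 173 195]
 [ 65  66  62  66  63  59  61  62  61  64  62  56  58  91 158 214 233 232
  224 213 213 223]
 [ 68  67  67  65  67  64  64  61  60  63  61  61  57  71 132 200 231 233
  231 231 230 231]
 [ 69  67  66  65  66  64  62  63  63  60  60  61  58  65 118 189 231 235
  234 234 232 233]
 [ 69  66  63  63  63  58  62  61  60  63  62  58  55  63 117 189 228 236
  233 232 233 233]
 [ 65  63  64  62  64  60  62  64  61  62  63  59  58  74 132 196 229 234
  232 233 233 232]
 [ 64  62  63  61  64  62  61  59  62  63  64  60  60  92 163 218 233 234
  233 233 233 233]
 [ 64  64  61  62  64  62  62  62  60  59  64  63  71 108 179 228 234 232
  233 233 233 232]]
```

```bash
python3 - <<'E'
from h import *
import cv2
print([a for a in dir(bot) if a[0]!='_'],bot.finger_overhang)
S=grab_frame("side");s=observe();p=s["position"];print(p,s["tool_rot"])
Rt=R.from_euler("xyz",s["tool_rot"]).as_matrix()
x,y=map(int,proj(S,p));x0,y0=x-70,y-60
im=cv2.resize(np.ascontiguousarray(S["image"][y0:y0+100,x0:x0+130,::-1]),(780,600),interpolation=cv2.INTER_CUBIC)
im=np.clip(im*1.5,0,255).astype(np.uint8)
def dot(q,c): cv2.circle(im,tuple(int(v) for v in (proj(S,q)-[x0,y0])*6),4,c,-1)
dot(p,(0,0,255))
for sy in(-1,1):
  for sx in(-1,1): dot(p+Rt@[sx*.011,sy*.0425,.004],(0,255,0) if sx>0 else (255,0,0))
cv2.imwrite("pics/ov.png",im)
E
```

```text
['IKError', 'finger_overhang', 'job_done'] 0.017
[0.48880497 0.30164566 0.22139709] [-3.14073588e+00 -2.23342258e-04  2.98634192e+00]Traceback (most recent call last):
  File "<stdin>", line 7, in <module>
cv2.error: OpenCV(4.12.0) /io/opencv/modules/imgproc/src/resize.cpp:4208: error: (-215:Assertion failed) !ssize.empty() in function 'resize'
```

```bash
python3 -m crank '{"linear":[[0,-0.2,0],[0,-0.4,0],[0,-0.6,0],[0,-0.8,0],[0,-1,0]],"delta_rot":[[0,0,0],[0,0,0],[0,0,0],[0,0,0],[0,0,0]],"fingers":[1,1,1,1,1]}'
python3 -m crank '{"linear":[[0,-0.2,0],[0,-0.4,0],[0,-0.6,0],[0,-0.6,0],[0,-0.6,0]],"delta_rot":[[0,0,0],[0,0,0],[0,0,0],[0,0,0],[0,0,0]],"fingers":[1,1,1,1,1]}'
python3 - <<'E'
from h import *
import cv2
S=grab_frame("side");s=observe();p=s["position"];print(p,s["tool_rot"])
Rt=R.from_euler("xyz",s["tool_rot"]).as_matrix()
x,y=map(int,proj(S,p));x0,y0=x-70,max(y-60,0)
im=cv2.resize(np.ascontiguousarray(S["image"][y0:y0+100,x0:x0+130,::-1]),(780,600),interpolation=cv2.INTER_CUBIC)
im=np.clip(im*1.5,0,255).astype(np.uint8)
def dot(q,c): cv2.circle(im,tuple(int(v) for v in (proj(S,q)-[x0,y0])*6),4,c,-1)
dot(p,(0,0,255))
for sy in(-1,1):
  for sx in(-1,1): dot(p+Rt@[sx*.011,sy*.0425,.004],(0,255,0) if sx>0 else (255,0,0))
cv2.imwrite("pics/ov.png",im)
E
```

```text
clock: 5.35
position: [0.4882, 0.0487, 0.2221]
tool_rot: [3.142, 0.001, 2.984]
force: [1.3, -0.3, -0.2]
grip_width: 0.0853
finger_force: 0.0
clock: 5.85
position: [0.4881, -0.1001, 0.2218]
tool_rot: [-3.141, 0.0, 2.982]
force: [-0.2, -0.1, -0.2]
grip_width: 0.0857
finger_force: 0.0
[ 0.48835571 -0.09863798  0.2218077 ] [3.14146807e+00 3.07477154e-05 2.98424340e+00]
```

View pics/ov.png

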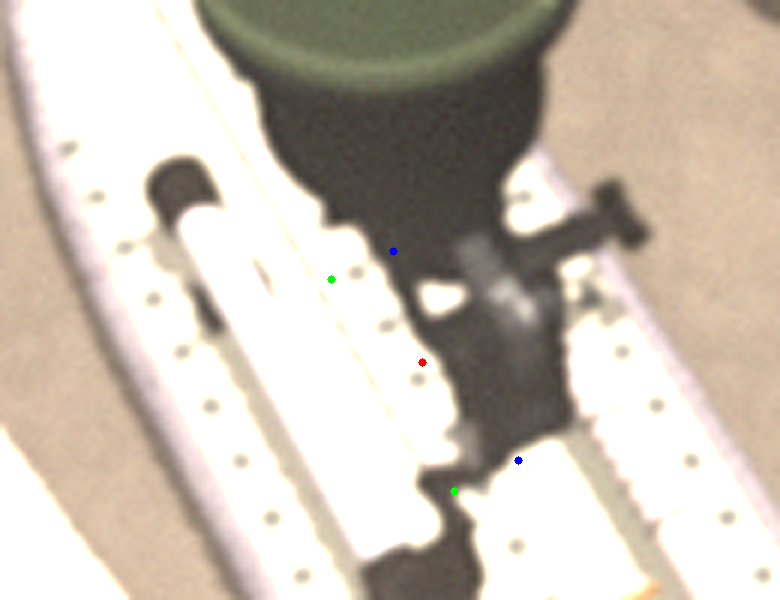

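The overlay shows the heel finger's tip edge from about (465,460) to (570,430). That is a bit right of and above the predicted pad dots, (454,491) and (518,460), so the tool may sit roughly 10 mm off. I'll close the fingers and measure this numerically.

```bash
python3 -m crank '{"linear":[[0,0,0],[0,0,0],[0,0,0],[0,0,0],[0,0,0]],"delta_rot":[[0,0,0],[0,0,0],[0,0,0],[0,0,0],[0,0,0]],"fingers":[-1,-1,-1,-1,-1]}' 50
python3 -m crank '{"linear":[[0,0,0],[0,0,0],[0,0,0],[0,0,0],[0,0,0]],"delta_rot":[[0,0,0],[0,0,0],[0,0,0],[0,0,0],[0,0,0]],"fingers":[-1,-1,-1,-1,-1]}' | head -2
python3 - <<'E'
from h import *
import cv2
S=grab_frame("side");s=observe();p=s["position"];print(p)
Rt=R.from_euler("xyz",s["tool_rot"]).as_matrix()
for v in([0,0,0],[0,0,.017],[.011,0,.017],[-.011,0,.017],[.011,.0145,.017],[-.011,.0145,.017],[.011,-.0145,.017],[-.011,-.0145,.017]): print(v,proj(S,p+Rt@v).round(1))
g=cv2.cvtColor(S["image"],cv2.COLOR_RGB2GRAY);x,y=map(int,proj(S,p))
for r in range(y-22,y+22): print(r,''.join('#' if v<60 else '+' if v<110 else '.' for v in g[r,x-28:x+32]))
print(x-28)
E
```

```text
clock: 6.4
position: [0.4889, -0.0976, 0.2217]
tool_rot: [-3.142, 0.0, 2.987]
force: [0.4, -0.7, 0.2]
grip_width: 0.0122
finger_force: 0.0
clock: 6.9
position: [0.4889, -0.0979, 0.2217]
[ 0.48890008 -0.09785873  0.22168834]
[0, 0, 0] [288.4 185. ]
[0, 0, 0.017] [288.9 189.3]
[0.011, 0, 0.017] [283.7 191.8]
[-0.011, 0, 0.017] [294.  186.9]
[0.011, 0.0145, 0.017] [280.3 185.9]
[-0.011, 0.0145, 0.017] [290.6 181.1]
[0.011, -0.0145, 0.017] [287.2 197.8]
[-0.011, -0.0145, 0.017] [297.5 192.8]
163 .................+##################++###++.....+++#########
164 .................+################++++####++++++##########++
165 ..................+################++++##################+++
166 ...................###############+++++###############++++..
167 ...................+##############+++++######++####+++......
168 ..................++##############++++++##+##++++#++........
169 ..................++##############+++++++#+##+#+##+.........
170 ...................++#############++++++++++++####+.........
171 .....................+#############++++++++++######+........
172 ..................
[... 1556 characters left out ...]
..............................................
197 ............................................................
198 ............................................................
199 .......................................+++..................
200 ......................................+++++.................
201 ....................................++++#++.................
202 .................................+++++##++..................
203 ............................++++++++###++...................
204 ............................+#+#####+#++....................
205 ............................+##+#++++++.....................
206 ............................++###++.........................
260
```

```bash
python3 - <<'E'
from h import *
import cv2
T=grab_frame("top")
p=np.array([.19818697,.59237758,.21864405]);Rt=R.from_euler("xyz",[-3.14047,0,2.8188]).as_matrix()
for v in([0,0,0],[0,0,.004],[.011,.0425,.004],[-.011,.0425,.004],[.011,-.0425,.004],[-.011,-.0425,.004],[0,.057,.004],[0,-.057,.004],[0,0,-.054],[0,0,-.1]): print(v,proj(T,p+Rt@v).round(1))
g=cv2.cvtColor(cv2.imread("pics/top0.png"),cv2.COLOR_BGR2GRAY)
for r in range(312,362): print(r,''.join('#' if v<40 else '+' if v<80 else '.' for v in g[r,0:65]))
E
```

```text
[0, 0, 0] [ 35.8 331. ]
[0, 0, 0.004] [ 36.9 330.8]
[0.011, 0.0425, 0.004] [ 19.  329.2]
[-0.011, 0.0425, 0.004] [ 23.2 320.3]
[0.011, -0.0425, 0.004] [ 50.7 341.5]
[-0.011, -0.0425, 0.004] [ 54.8 332.5]
[0, 0.057, 0.004] [ 15.7 322.6]
[0, -0.057, 0.004] [ 58.2 339.1]
[0, 0, -0.054] [ 20.2 333.3]
[0, 0, -0.1] [  5.5 335.5]
312 ..............................................................+++
313 ..............................................................+++
314 .............................................................++++
315 .............................................................++++
316 .............................................................++++
317 .............................................................++++
318 .............................................................++++
319 .............................................................++++
320 .............................................................++++
321 ...+++..+++++................................................++++
322 #++##########...............................................+++++
323 #
[... 2024 characters left out ...]

352 ....................+++++++.............................+++++++++
353 ........................................................+++++++++
354 ........................................................+++++++++
355 ........................................................+++++++++
356 ........................................................+++++++++
357 ........................................................+++++++++
358 .......................................................++++++++++
359 .......................................................++++++++++
360 .......................................................++++++++++
361 .......................................................++++++++++
```

Both views put the fingertips about 20-30 mm higher than I assumed, with the horizontal position right. I'll reopen and go about 20 mm deeper, which still clears the collar.

```bash
python3 -m crank '{"linear":[[0,-0.012,0],[0,-0.012,0],[0,-0.012,0],[0,-0.012,0],[0,-0.012,0]],"delta_rot":[[0,0,0],[0,0,0],[0,0,0],[0,0,0],[0,0,0]],"fingers":[1,1,1,1,1]}'
python3 -m crank '{"linear":[[0,0,-0.15],[0,0,-0.3],[0,0,-0.4],[0,0,-0.44],[0,0,-0.48]],"delta_rot":[[0,0,0],[0,0,0],[0,0,0],[0,0,0],[0,0,0]],"fingers":[1,1,1,1,1]}'
python3 -m crank '{"linear":[[0,0,0],[0,0,0],[0,0,0],[0,0,0],[0,0,0]],"delta_rot":[[0,0,0],[0,0,0],[0,0,0],[0,0,0],[0,0,0]],"fingers":[-1,-1,-1,-1,-1]}' 50
python3 -m crank '{"linear":[[0,0,0],[0,0,0],[0,0,0]],"delta_rot":[[0,0,0],[0,0,0],[0,0,0]],"fingers":[-1,-1,-1]}'
```

```text
clock: 7.5
position: [0.4889, -0.1008, 0.2217]
tool_rot: [-3.142, -0.0, 2.986]
force: [-0.6, -0.0, -0.7]
grip_width: 0.0727
finger_force: 0.0
clock: 8.0
position: [0.4891, -0.1009, 0.1015]
tool_rot: [-3.142, 0.0, 2.986]
force: [0.0, 0.8, -0.1]
grip_width: 0.0858
finger_force: 0.0
clock: 8.5
position: [0.4901, -0.0999, 0.1028]
tool_rot: [3.14, 0.002, 2.987]
force: [0.5, 6.6, 9.5]
grip_width: 0.0263
finger_force: 48.8
clock: 8.8
position: [0.49, -0.1, 0.1027]
tool_rot: [3.14, 0.002, 2.987]
force: [1.0, 5.7, 11.3]
grip_width: 0.0262
finger_force: 48.9
```

```bash
python3 -m crank '{"linear":[[0.01,0.06,0],[0.019,0.12,0],[0.026,0.16,0],[0.026,0.16,0],[0.026,0.16,0]],"delta_rot":[[0,0,0],[0,0,0],[0,0,0],[0,0,0],[0,0,0]],"fingers":[-1,-1,-1,-1,-1]}'
python3 meas.py
```

```text
clock: 9.3
position: [0.4963, -0.0611, 0.1027]
tool_rot: [-3.141, 0.002, 2.987]
force: [-0.4, -3.3, 11.2]
grip_width: 0.0263
finger_force: 49.2
top loose [(0.153, '-'), (0.128, '+'), (0.0555, '-'), (-0.122, '+')]
top twin [(0.217, '-'), (0.1915, '+'), (-0.048, '-'), (-0.0925, '+'), (-0.1175, '-'), (-0.1325, '+')]
side loose [(0.2495, '+'), (0.1525, '-'), (0.128, '+'), (-0.0425, '-'), (-0.081, '+')]
side twin [(0.03, '+'), (0.022, '-'), (-0.018, '+')]
[0.15815807 0.98741381]
```

The leg follows. It has 63.5 mm left to go.

```bash
python3 -m crank '{"linear":[[0.015,0.09,0],[0.028,0.18,0],[0.04,0.252,0],[0.04,0.252,0],[0.04,0.252,0]],"delta_rot":[[0,0,0],[0,0,0],[0,0,0],[0,0,0],[0,0,0]],"fingers":[-1,-1,-1,-1,-1]}'
python3 meas.py
```

```text
clock: 9.9
position: [0.5063, 0.0021, 0.1027]
tool_rot: [-3.142, 0.002, 2.987]
force: [0.1, -4.7, 11.2]
grip_width: 0.0265
finger_force: 49.4
top loose [(0.217, '-'), (0.192, '+'), (0.148, '-'), (0.136, '+'), (0.1265, '-'), (-0.038, '+')]
top twin [(0.217, '-'), (0.1915, '+'), (0.1215, '-'), (0.1185, '+'), (0.051, '-'), (0.0035, '+'), (-0.018, '-'), (-0.04, '+')]
side loose [(0.2165, '-'), (0.1915, '+'), (0.021, '-'), (-0.0215, '+')]
side twin [(0.1135, '+'), (0.02, '-'), (-0.018, '+')]
[0.15815807 0.98741381]
```

The feet are level to within about 0.5 mm. Now I'll fold the lever along its arc, checking the force as I go.

```bash
python3 -m crank '{"linear":[[-0.039,0.006,-0.004],[-0.085,0.014,-0.016],[-0.128,0.02,-0.038],[-0.128,0.02,-0.038]],"delta_rot":[[0,0,0],[0,0,0],[0,0,0],[0,0,0]],"fingers":[-1,-1,-1,-1]}'; python3 - <<'E'
from meas import *
go(("side",))
E
```

```text
clock: 10.4
position: [0.4712, 0.0068, 0.0923]
tool_rot: [-3.141, -0.002, 2.986]
force: [-11.1, -2.8, 14.6]
grip_width: 0.0265
finger_force: 50.1
side loose [(-0.0185, '+')]
side twin [(0.192, '+'), (0.0195, '-'), (-0.018, '+')]
```

```bash
python3 -m crank '{"linear":[[-0.022,0.004,-0.012],[-0.041,0.007,-0.028],[-0.057,0.009,-0.045],[-0.073,0.011,-0.066],[-0.073,0.011,-0.066]],"delta_rot":[[0,0,0],[0,0,0],[0,0,0],[0,0,0],[0,0,0]],"fingers":[-1,-1,-1,-1,-1]}'; python3 - <<'E'
from meas import *
go(("side",))
E
```

```text
clock: 10.95
position: [0.4544, 0.0095, 0.0755]
tool_rot: [-3.141, -0.001, 2.986]
force: [-4.4, -4.8, 1.4]
grip_width: 0.0265
finger_force: 49.6
side loose [(0.0535, '+'), (0.0195, '-'), (-0.0185, '+')]
side twin [(0.192, '+'), (0.0195, '-'), (-0.018, '+')]
```

```bash
python3 -m crank '{"linear":[[-0.012,0.002,-0.02],[-0.023,0.004,-0.042],[-0.031,0.005,-0.065],[-0.037,0.006,-0.089],[-0.037,0.006,-0.1]],"delta_rot":[[0,0,0],[0,0,0],[0,0,0],[0,0,0],[0,0,0]],"fingers":[-1,-1,-1,-1,-1]}'; python3 - <<'E'
from meas import *
go(("side",))
E
```

```text
clock: 11.5
position: [0.4453, 0.011, 0.0506]
tool_rot: [-3.141, -0.001, 2.986]
force: [-9.5, -4.0, 18.3]
grip_width: 0.0266
finger_force: 51.3
side loose [(0.0555, '+'), (0.019, '-'), (-0.0185, '+')]
side twin [(0.192, '+'), (0.0195, '-'), (-0.018, '+')]
```

```bash
python3 -m crank '{"linear":[[0,0,-0.006],[0,0,-0.012],[0,0,-0.012],[0,0,-0.012]],"delta_rot":[[0,0,0],[0,0,0],[0,0,0],[0,0,0]],"fingers":[-1,-1,-1,-1]}'; python3 - <<'E'
from meas import *
go()
import cv2
S=grab_frame("side");cv2.imwrite("pics/end.png",cv2.resize(S["image"][130:250,210:370,::-1],(800,600),interpolation=cv2.INTER_CUBIC))
E
```

```text
clock: 11.95
position: [0.4452, 0.0111, 0.0488]
tool_rot: [-3.141, -0.001, 2.986]
force: [-14.5, -3.4, 37.9]
grip_width: 0.0266
finger_force: 53.3
top loose [(0.216, '-'), (0.1905, '+'), (0.1205, '-'), (-0.017, '+'), (-0.0245, '-'), (-0.047, '+')]
top twin [(0.217, '-'), (0.1915, '+'), (0.0215, '-'), (-0.018, '+')]
side loose [(0.054, '+'), (0.019, '-'), (-0.0185, '+')]
side twin [(0.192, '+'), (0.0195, '-'), (-0.018, '+')]
```

View pics/end.png

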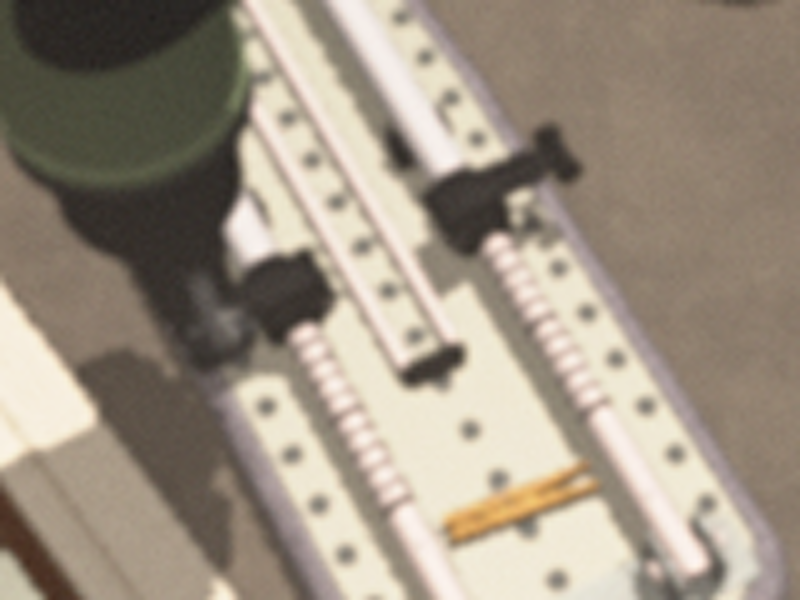

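The view shows the lever shut across the loose collar, at about (285,295), with the gripper at its end. The ring counts match the twin's, the peg is untouched and the stop is firm. I'll ease the push slightly, settle and hand in.

```bash
python3 -m crank '{"linear":[[0,0,0.004],[0,0,0.004],[0,0,0.004],[0,0,0.004],[0,0,0.004]],"delta_rot":[[0,0,0],[0,0,0],[0,0,0],[0,0,0],[0,0,0]],"fingers":[-1,-1,-1,-1,-1]}'; python3 -c "
from workcell import bot
print(bot.job_done())"
```

```text
clock: 12.6
position: [0.4453, 0.0111, 0.0496]
tool_rot: [-3.141, -0.001, 2.986]
force: [-11.7, -4.8, 28.7]
grip_width: 0.0263
finger_force: 52.4
the job is handed in; nothing more can be done
None
```

I pulled the loose leg out level with its twin (feet within about 1 mm in the images), folded its lever down to a firm stop, and handed the job in at about 12.6 s still gripping the lever; the hand-in returned no verdict.

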